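# Hold the cover plate over its housing for screwing

## Task

A colleague will screw the cover back on the open instrument housing: pick up the plate whose hole pattern (a wide and a narrow pair) matches the housing's threaded holes, and hold it level and still about a centimetre above the housing, turned so that every threaded hole shows wholly through the plate's hole above it. Finish while holding it there: do not set it down or let go. Do not knock the housing, and leave the other plate and things where they are.

Things in the scene. Friction and masses are not known exactly. Their poses are not given: they have to be found in the camera images.
- housing: Fixed open-topped grey instrument housing, 160 (its x) x 106 (its y) x 45 mm high; circuit board inside, a black cable gland 10 mm out of its +y side. Origin: centre of its underside, z up. Four 18 mm square bosses level with the rim (45 mm), each with a 6 mm threaded hole: wide pair at x = +60, y = +-34 mm, narrow pair at x = -60, y = +-16 mm.
- cover: The housing's cover: loose aluminium plate 150 (its x) x 96 (its y) x 4 mm, 0.14 to 0.28 kg, flat on the table, grip bar up. Origin: centre of its underside, z up. 14 mm through holes: wide pair at x = +60, y = +-34 mm, narrow pair at x = -60, y = +-16 mm. Its x axis must finally point the same way as the housing's.
- cover_grip (a point): Centre of the cover's black grip bar, 34 mm above the underside centre. The bar runs along the cover's x: 80 mm long, 10 mm wide (y), flat-sided, from 26 to 42 mm above the underside, on 10 mm square posts at x = +-33 mm.
- other_plate: A cover plate of another instrument, lying nearby; the same size, material and grip bar, but its four 14 mm holes form a plain rectangle (x = +-60, y = +-34 mm), so it does not fit this housing. Origin: centre of its underside.
- bench_timer: Bystander: round timer, 64 mm across, 31 mm high, loose on the table. Origin: centre of its underside.
- petri_0: Bystander: petri dish, 63 mm across, 15 mm high, loose on the table. Origin: centre of its underside.
- marker_1: Bystander: marker pen, 136 mm long, 13 mm thick, lying loose on the table. Origin: centre of its underside.
- cover_hole0 (a point): Centre of a 14 mm hole of the cover, at its underside: the wide pair's hole on the +y side (x = 60, y = 34, z = 0 mm in the cover's frame); belongs over thread0.
- thread0 (a point): Mouth of a 6 mm threaded hole of the housing: the wide pair's hole on the +y side (x = 60, y = 34, z = 45 mm in the housing's frame).
- cover_hole1 (a point): Centre of a 14 mm hole of the cover, at its underside: the wide pair's hole on the -y side (x = 60, y = -34, z = 0 mm in the cover's frame); belongs over thread1.
- thread1 (a point): Mouth of a 6 mm threaded hole of the housing: the wide pair's hole on the -y side (x = 60, y = -34, z = 45 mm in the housing's frame).
- cover_hole2 (a point): Centre of a 14 mm hole of the cover, at its underside: the narrow pair's hole on the +y side (x = -60, y = 16, z = 0 mm in the cover's frame); belongs over thread2.
- thread2 (a point): Mouth of a 6 mm threaded hole of the housing: the narrow pair's hole on the +y side (x = -60, y = 16, z = 45 mm in the housing's frame).
- cover_hole3 (a point): Centre of a 14 mm hole of the cover, at its underside: the narrow pair's hole on the -y side (x = -60, y = -16, z = 0 mm in the cover's frame); belongs over thread3.
- thread3 (a point): Mouth of a 6 mm threaded hole of the housing: the narrow pair's hole on the -y side (x = -60, y = -16, z = 45 mm in the housing's frame).

How it is judged (in metres and radians):
On the way:
1. the matching cover plate is lifted clear of the table in the gripper (height (world z) of cover above 0.03 m and contact force between the fingers and cover above 0.5 N), for 0.2 s.
At the end, for the whole second after the job is handed in: Cover held by the fingers alone: each hole within 4 mm sideways of its threaded hole and 3 to 25 mm above it; level within 0.08 rad; slower than 20 mm/s and 0.15 rad/s; touching neither housing nor other things; other plate, timer, dish and marker within 30 mm of their start (horizontal distance between cover_hole0 and thread0 below 0.004 m and z of cover_hole0 in the frame of thread0 between 0.003 and 0.025 m and horizontal distance between cover_hole1 and thread1 below 0.004 m and z of cover_hole1 in the frame of thread1 between 0.003 and 0.025 m and horizontal distance between cover_hole2 and thread2 below 0.004 m and z of cover_hole2 in the frame of thread2 between 0.003 and 0.025 m and horizontal distance between cover_hole3 and thread3 below 0.004 m and z of cover_hole3 in the frame of thread3 between 0.003 and 0.025 m and contact force between cover and housing below 0.1 N and contact force between cover and other_plate below 0.1 N and contact force between cover and bench_timer below 0.1 N and contact force between cover and petri_0 below 0.1 N and contact force between cover and marker_1 below 0.1 N and distance of each of other_plate, bench_timer, petri_0, marker_1 from where it was at the start of the episode below 0.03 m and angle between cover's own z axis and vertical below 0.08 rad and contact force between the fingers and cover above 0.5 N and linear speed of cover below 0.02 m/s and angular speed of cover below 0.15 rad/s); the arm keeps its last pose, push and grip.
It fails at once if the other plate or a bystander is moved by more than 30 mm (distance of any of other_plate, bench_timer, petri_0, marker_1 from where it was at the start of the episode above 0.03 m).
It fails at once if the cover is pressed or knocked hard on the housing (over 20 N) (contact force between cover and housing above 20 N).
It also fails if it takes over 35 s, if anything falls off the work surface, if the arm or the gripper's body presses on something with over 40 N, if the wrist force passes 120 N, or if a joint passes its speed limit or range.

## Robot

A 6-joint arm with a two-finger parallel gripper is mounted at the origin on a cart in front of the work surface, level with it; the furniture and walls round the work are solid. World frame = base frame: x ahead of the robot, y to its left, z up, the work surface at z = 0. Lengths are in m, angles in degrees, forces in N, time in s.
With the tool pointing down it reaches from about 0.4 to 0.825 m from the base axis. Payload 7 kg.
Tool frame: the origin (TCP) lies at the very end of the fingers, on their centre line; the grasp point (between the pads) lies 19 mm behind it; z points along the fingers, y is the line along which they close (so a half turn about z gives the same grasp; the last joint's range is limited). The gripper opens to 88 mm and grips with 3 to 60 N. Pads are 19 mm wide; open, the fingers measure 130 mm over their backs; the gripper's body (78 mm by 193 mm) begins 47 mm behind the grasp point.
Start: joints at [82.282, 20.546, 0.682, 0, -70.136, -16.507], TCP at [0.277, 0.616, 0.227] pointing down, gripper open.
Joint ranges: [-176.03, 176.03], [-82.01, 121.73], [-58.28, 71.71], [-173.87, 95.51], [-174.79, -0.11], [-173.66, 173.66]. Speed limits (degrees/s): [136.94, 136.94, 172.46, 180, 180, 180].

## Interface

Orientations are given as [roll, pitch, yaw] about the fixed x, y, z axes, in that order (R = Rz(yaw) Ry(pitch) Rx(roll)).
In Python, from plant import r gives the robot as it stands. The module is installed in compiled form; this text tells all that it offers.
- The arm moves only by the tool jog_arm, never from a script. Its arguments are lists of equal length, an entry for each row: "travel": the shift along the tool's x, y, z each as a share of 50 cm, from -1 to 1, a list of three; "dr": the turn, a rotation vector about the tool's x, y, z each as a share of 360 degrees, from -1 to 1, a list of three; "claw": the opening, from 0 (shut) to 1 (fully open). A call has exactly 10 rows; each row is the pose to reach, as a shift and turn from the pose commanded when the call began, along the tool's axes at that moment, turning the shorter way round; what a row does not reach only later rows make up. A row lasts 1/8 s, in which the tool goes at most 62.5 mm and 10.7 degrees, less where a joint would pass 70% of its speed; a pose out of reach is approached as far as the arm can. A call with a number of a shift or a turn outside -1 to 1 is refused whole. A call with a gripper value outside its range is refused whole. The fingers move at their own pace and stop on an object; "newtons" is the grip in N (left out, the last holds). Time passes only in rows, so rows that repeat a pose let the fingers close, or fill a call up. It gives the time, the measured TCP pose, the force, the opening and the grip force at its end, in the units of the state.
- r.get_state(): the state, without advancing time (a new reading comes with each control period).
- r.capture(name): name is "scene" or "top" or "wrist"; returns a dict with "pixels" (420x560x3 uint8, red, green, blue), "range_z" (420x560 float32, m along the optical axis (not along the pixel's ray), 0 where there is no reading), "fx", "fy", "cx", "cy" (pixels), "position" and "attitude" of the camera in the world; the wrist camera has in their place "hand_eye" (4x4, takes a point from camera to tool coordinates, whose origin is the TCP and whose axes are the flange's). Camera axes: x right, y up, looking along -z (the intrinsics and any distortion apply to the point x, -y, -z); pixel columns grow to the right and rows downward; lengths in m; the calibration is good to about 2 mm. A picture is of the moment at which its call begins: read the wrist's pose just before it.
- r.close_job(): hands the job in; it is judged then, once.
Trained networks look in the newest picture that a camera, given by its name, has taken for a name from the list of things; names that differ only in an ending like _2 or _b are one class to them, and where a whole thing is asked for, a point or a joint stands for the part that bears it (a point fixed in the world has none). Each returns a list of dicts, best first, with "conf" (0 to 1); they miss things now and then, are a little off and sometimes report something else, mostly with a low value. They report only what shows in the picture. A call takes as long as a camera call.
- r.boxes_of(name, camera): "extent" ([left, top, right, bottom] in pixels, round what is visible of it).
- r.regions_of(name, camera): "pixels" (420x560 bool, what is visible of it) and "extent" ([left, top, right, bottom] in pixels, round what is visible of it).
- r.tip_of(name, camera): "at" ([column, row] in pixels: a listed point, or the origin of a listed thing).
The state is a dict: "time_s": time; "joints": joint angles; "qd": joint speeds; "joint_torque": joint torques, N m; "tcp_pos": TCP position; "eef_rot": TCP orientation; "contact_force": force on the tool from outside, world axes, zero at the start; "moment": the same for the moment, N m; "gripper_width": finger opening in m; "gripper_force": force on a finger pad.
Only numpy, scipy, OpenCV 4.12 (cv2) and the standard library are available. Lean on these libraries where they do the work, as an engineer would, in place of code of your own. Each camera call takes 0.05 s, during which the arm holds its last target. There are 200 camera calls.

## Working session

There is one attempt and no reset: what is moved stays moved. The work goes in short steps, Python scripts to look and compute and a tool call to move; the robot and the scene stay as the last step left them, time stands still between calls to the robot, and variables do not carry over. Pictures are saved under pics/ and viewed, at most 10 in all, crops included, and the job is handed in when it is done.

Besides the shell and the picture viewer there is one more tool, called after ">>>" as name(argument=value, ...) on one line, values as JSON. jog_arm: Moves the arm, as the interface text tells. Its arguments: {"type":"object","properties":{"travel":{"type":"array"},"dr":{"type":"array"},"claw":{"type":"array"},"newtons":{"type":"number"}},"required":["travel","dr","claw"]}

```bash
mkdir -p pics; cat > h.py <<'E'
import numpy as np, cv2
from scipy.spatial.transform import Rotation as R
from plant import r
def att(a):
    a=np.array(a,float)
    if a.shape==(3,3): return a
    if a.size==3: return R.from_euler('xyz',a,degrees=True).as_matrix()
    raise ValueError(a)
def cam(name):
    s=r.get_state(); c=r.capture(name)
    if 'hand_eye' in c:
        T=np.eye(4);T[:3,:3]=att(s['eef_rot']);T[:3,3]=s['tcp_pos']; M=T@np.array(c['hand_eye'])
    else:
        M=np.eye(4);M[:3,:3]=att(c['attitude']);M[:3,3]=c['position']
    c['M']=M; return c
def world(c,u,v,z=None):
    """pixel->world, by depth, or on plane z"""
    d=np.array([(u-c['cx'])/c['fx'],-(v-c['cy'])/c['fy'],-1.])
    if z is None: k=c['range_z'][int(round(v)),int(round(u))]
    else: k=(z-c['M'][2,3])/(c['M'][:3,:3]@d)[2]
    return c['M'][:3,:3]@(d*k)+c['M'][:3,3]
def cloud(c):
    v,u=np.mgrid[0:420,0:560]; k=c['range_z']
    P=np.stack([(u-c['cx'])/c['fx']*k,-(v-c['cy'])/c['fy']*k,-k],-1)
    return P@c['M'][:3,:3].T+c['M'][:3,3]
def save(c,n): cv2.imwrite('pics/'+n,c['pixels'][...,::-1])
E
python3 - <<'E'
from h import *
print(r.get_state())
for n in ['top','wrist']:
    c=cam(n); save(c,n+'0.png')
    print(n,{k:c[k] for k in c if k not in('pixels','range_z')})
    for o in ['housing','cover','other_plate','cover_grip','bench_timer','petri_0','marker_1']:
        print(o,[(np.round(b['extent']),round(b['conf'],2)) for b in r.boxes_of(o,n)][:3],[(np.round(t['at'],1),round(t['conf'],2),world(c,*t['at']).round(3)) for t in r.tip_of(o,n)][:3])
E
```

```text
{'time_s': 0.0, 'joints': array([ 8.22827127e+01,  2.05911800e+01,  6.33980011e-01, -2.13347084e-02,
       -7.01360036e+01, -1.65099566e+01]), 'qd': array([-0.04398168, -0.07981081,  0.06774184,  0.00716377, -0.04438533,
       -0.00263073]), 'joint_torque': array([-5.63874937e-05, -5.82707906e+01,  2.93061447e+01,  6.99691683e+00,
        6.90897970e-03, -1.60469449e-04]), 'tcp_pos': array([0.27677407, 0.61510627, 0.22562332]), 'eef_rot': array([ 1.79904939e+02, -7.26043512e-03, -2.42345035e+01]), 'contact_force': array([-0.06548122, -0.56877491,  0.35652737]), 'moment': array([-0.00505214, -0.02662621, -0.00400841]), 'gripper_force': 0.0, 'gripper_width': 0.08769629038037971}
top {'fx': 403.3754513234146, 'fy': 403.3754513234146, 'cx': 278.85609852949017, 'cy': 213.80599421427772, 'position': array([ 0.496698  , -0.02481192,  0.96264433]), 'attitude': array([  4.16831405,  -0.82717354, -90.53394251]), 'M': array([[-0.00931795,  0.9973213 , -0.07254931,  0.496698  ],
       [-0.99985237, -0.00824498,  0.01507495, -0.02481192],
       [ 0.0144364 ,  0.07267907,  0.99725089,  0.96264
[... 1299 characters left out ...]
99999933e-01,  3.53926425e-04,  9.81311323e-05,
         3.69759423e-04],
       [-1.21620386e-05,  2.98947943e-01, -9.54269421e-01,
        -1.57869650e-01],
       [ 0.00000000e+00,  0.00000000e+00,  0.00000000e+00,
         1.00000000e+00]]), 'M': array([[-4.10596998e-01,  8.70125411e-01,  2.72565358e-01,
         3.52189505e-01],
       [-9.11816922e-01, -3.91795507e-01, -1.22825821e-01,
         5.81298084e-01],
       [-8.39855154e-05, -2.98961619e-01,  9.54265133e-01,
         3.84479902e-01],
       [ 0.00000000e+00,  0.00000000e+00,  0.00000000e+00,
         1.00000000e+00]])}
housing [] []
cover [] []
other_plate [] []
cover_grip [] []
bench_timer [] []
petri_0 [] []
marker_1 [] []
```

```bash
python3 - <<'E'
import cv2
i=cv2.imread('pics/top0.png')[120:300,100:480]
cv2.imwrite('pics/top0c.png',cv2.resize(i,None,fx=2.1,fy=2.1,interpolation=cv2.INTER_CUBIC))
E
```

```text
(no output)
```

View pics/top0c.png

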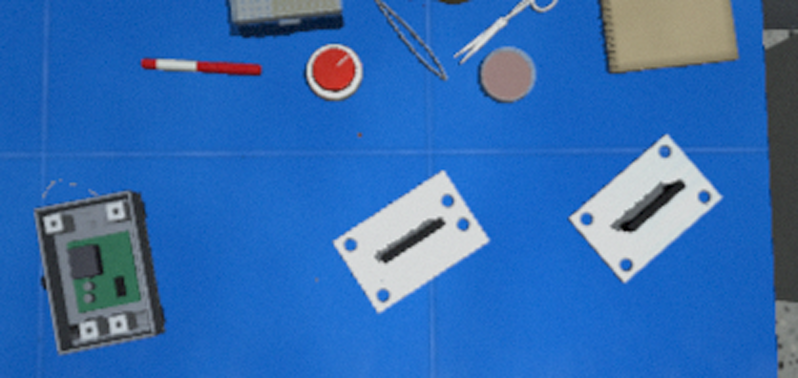

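The crop shows the housing at left (wide pair at top, narrow pair below). The middle plate has its narrow pair at upper right, so it is the cover. The right plate has a plain rectangle of holes. Next I'll measure the poses from holes and bosses.

```bash
cat >> h.py <<'E'
PC=np.array([[60,34],[60,-34],[-60,16],[-60,-16]])/1000.
def fit2(model,obs):
    """2D rigid fit -> yaw deg, t, residuals"""
    a=model-model.mean(0);b=obs-obs.mean(0)
    y=np.arctan2((a[:,0]*b[:,1]-a[:,1]*b[:,0]).sum(),(a*b).sum())
    Q=np.array([[np.cos(y),-np.sin(y)],[np.sin(y),np.cos(y)]]); t=obs.mean(0)-Q@model.mean(0)
    return np.degrees(y),t,np.linalg.norm(model@Q.T+t-obs,axis=1)
def fits(c,cname,pre,z):
    pts=[];conf=[]
    for i in range(4):
        t=r.tip_of(f'{pre}{i}',cname); 
        print(pre,i,[(np.round(k['at'],1).tolist(),round(k['conf'],2),world(c,*k['at'],z)[:2].round(4).tolist()) for k in t[:4]])
E
python3 - <<'E'
from h import *
c=cam('top')
fits(c,'top','cover_hole',0.002); fits(c,'top','thread',0.045)
P=cloud(c); hsv=cv2.cvtColor(c['pixels'],cv2.COLOR_RGB2HSV)
# plate mask from depth/colour
for nm,(x0,y0,x1,y1) in dict(cover=(250,195,340,272),other=(365,178,450,260)).items():
    w=(hsv[...,1]<60)&(hsv[...,2]>120); m=np.zeros_like(w); m[y0:y1,x0:x1]=w[y0:y1,x0:x1]
    (a,b),s,ang=cv2.minAreaRect(np.argwhere(m)[:,::-1].astype(np.float32))
    box=cv2.boxPoints(((a,b),s,ang)); W=np.array([world(c,*p,0.004) for p in box])
    print(nm,W.mean(0).round(4),W.round(3).tolist(), 'depth z',np.median(P[m][:,2]).round(4))
m=(P[...,2]>0.038)&(P[...,2]<0.055); m[:, :100]=0; m[:,190:]=0; m[:200]=0;m[300:]=0
Q=P[m][:,:2].astype(np.float32); print(cv2.minAreaRect(Q))
for n in ['left']: print('table z',np.median(P[300:340,200:400,2]))
E
```

```text
cover_hole 0 [([321.7, 226.3], 0.97, [0.5358, -0.1413]), ([282.8, 262.0], 0.96, [0.4521, -0.0476]), ([265.2, 232.5], 0.94, [0.5223, -0.0064]), ([311.5, 214.2], 0.55, [0.565, -0.1174])]
cover_hole 1 [([321.7, 226.3], 0.97, [0.5358, -0.1413]), ([282.8, 262.0], 0.96, [0.4521, -0.0476]), ([265.2, 232.5], 0.94, [0.5223, -0.0064]), ([311.5, 214.2], 0.55, [0.565, -0.1174])]
cover_hole 2 [([321.7, 226.3], 0.97, [0.5358, -0.1413]), ([282.8, 262.0], 0.96, [0.4521, -0.0476]), ([265.2, 232.5], 0.94, [0.5223, -0.0064]), ([311.5, 214.2], 0.55, [0.565, -0.1174])]
cover_hole 3 [([321.7, 226.3], 0.97, [0.5358, -0.1413]), ([282.8, 262.0], 0.96, [0.4521, -0.0476]), ([265.2, 232.5], 0.94, [0.5223, -0.0064]), ([311.5, 214.2], 0.55, [0.565, -0.1174])]
thread 0 [([154.7, 223.7], 0.96, [0.5433, 0.243]), ([143.2, 276.2], 0.96, [0.4255, 0.2672]), ([158.2, 272.4], 0.8, [0.4337, 0.2338]), ([126.4, 229.7], 0.59, [0.5303, 0.3066])]
thread 1 [([154.7, 223.7], 0.96, [0.5433, 0.243]), ([143.2, 276.2], 0.96, [0.4255, 0.2672]), ([158.2, 272.4], 0.8, [0.4337, 0.2338]), ([126.4, 229.7], 0.59, [0.5303, 0.3066])]
thread 2 [([154.7, 223.7], 0.96, [0.5433, 0.243]), ([143.2, 276.2], 0.96, [0.4255, 0.2672]), ([158.2, 272.4], 0.8, [0.4337, 0.2338]), ([126.4, 229.7], 0.59, [0.5303, 0.3066])]
thread 3 [([154.7, 223.7], 0.96, [0.5433, 0.243]), ([143.2, 276.2], 0.96, [0.4255, 0.2672]), ([158.2, 272.4], 0.8, [0.4337, 0.2338]), ([126.4, 229.7], 0.59, [0.5303, 0.3066])]
cover [ 0.5172 -0.0778  0.004 ] [[0.517, 0.011, 0.004], [0.598, -0.115, 0.004], [0.516, -0.166, 0.004], [0.437, -0.04, 0.004]] depth z 0.0035
other [ 0.5525 -0.3453  0.004 ] [[0.541, -0.257, 0.004], [0.638, -0.372, 0.004], [0.563, -0.434, 0.004], [0.468, -0.318, 0.004]] depth z 0.0035
((0.48688527941703796, 0.26688534021377563), (0.15989698469638824, 0.10834129899740219), 10.676896095275879)
table z -0.0006953971893635669
```

```bash
cat >> h.py <<'E'
def plan(p,yaw,rot=True):
    s=r.get_state(); A=R.from_euler('xyz',s['eef_rot'],degrees=True); T=R.from_euler('xyz',[180,0,yaw],degrees=True)
    print('travel',(A.as_matrix().T@(np.array(p)-s['tcp_pos'])/.5).round(4),'dr',((A.inv()*T).as_rotvec(degrees=True)/360).round(4),'dist',np.linalg.norm(np.array(p)-s['tcp_pos']).round(3))
E
python3 - <<'E'
from h import *
C=np.array([[.4521,-.0476],[.5223,-.0064],[.5358,-.1413],[.565,-.1174]])
H=np.array([[.5303,.3066],[.5433,.243],[.4255,.2672],[.4337,.2338]])
print(fit2(PC,C)); print(fit2(PC,H))
plan([.485,.268,.16],-169.5)
E
```

```text
(np.float64(121.75207748894975), array([ 0.5188  , -0.078175]), array([0.00671787, 0.00679573, 0.00381046, 0.00352583]))
(np.float64(12.638391030380582), array([0.4832 , 0.26265]), array([0.00464741, 0.00589879, 0.00481274, 0.00554656]))
travel [0.6646 0.4631 0.1331] dr [ 0.     -0.      0.4035] dist 0.41
```

>>> jog_arm(travel=[[0.1, 0.07, 0], [0.2, 0.14, 0.0], [0.3, 0.21, 0.02], [0.4, 0.28, 0.05], [0.5, 0.35, 0.08], [0.6, 0.42, 0.11], [0.665, 0.463, 0.13], [0.665, 0.463, 0.13], [0.665, 0.463, 0.13], [0.665, 0.463, 0.13]], dr=[[0, 0, 0.028], [0, 0, 0.056], [0, 0, 0.084], [0, 0, 0.112], [0, 0, 0.14], [0, 0, 0.168], [0, 0, 0.196], [0, 0, 0.224], [0, 0, 0.252], [0, 0, 0.28]], claw=[1, 1, 1, 1, 1, 1, 1, 1, 1, 1])

```text
time_s: 3.2
tcp_pos: [0.4854, 0.2677, 0.1617]
eef_rot: [-180.0, 0.0, -125.4]
contact_force: [-0.0, -0.5, -0.6]
gripper_width: 0.0879
gripper_force: 0.0
```

>>> jog_arm(travel=[[0, 0, 0], [0, 0, 0], [0, 0, 0], [0, 0, 0], [0, 0, 0], [0, 0, 0], [0, 0, 0], [0, 0, 0], [0, 0, 0], [0, 0, 0]], dr=[[0, 0, 0.028], [0, 0, 0.056], [0, 0, 0.084], [0, 0, 0.112], [0, 0, 0.1235], [0, 0, 0.1235], [0, 0, 0.1235], [0, 0, 0.1235], [0, 0, 0.1235], [0, 0, 0.1235]], claw=[1, 1, 1, 1, 1, 1, 1, 1, 1, 1])

```text
time_s: 4.45
tcp_pos: [0.4852, 0.268, 0.1616]
eef_rot: [-180.0, -0.0, -169.5]
contact_force: [-0.3, 0.2, -0.3]
gripper_width: 0.0876
gripper_force: 0.0
```

```bash
python3 - <<'E'
from h import *
s=r.get_state();print(s['tcp_pos'],s['eef_rot'],s['joints'].round(1),s['time_s'])
c=cam('wrist'); save(c,'w1.png')
t=r.tip_of('thread0','wrist'); 
for k in t: print(np.round(k['at'],1),round(k['conf'],2),world(c,*k['at'],.045).round(4),world(c,*k['at']).round(4))
E
```

```text
[0.48518664 0.26797064 0.16155338] [-1.79997741e+02 -2.15763879e-03 -1.69471733e+02] [  49.2   12.3  -19.9    0.   -57.8 -128.6] 4.45
[295.9 145.3] 0.98 [0.4253 0.2694 0.045 ] [0.4267 0.2706 0.0254]
[244.8 261.8] 0.81 [0.5493 0.2409 0.045 ] [0.5494 0.2409 0.0447]
[310.7 264.6] 0.72 [0.5401 0.308  0.045 ] [0.5438 0.3095 0.0374]
[259.9 141.3] 0.7 [0.4277 0.2367 0.045 ] [0.4277 0.2368 0.0458]
```

View pics/w1.png

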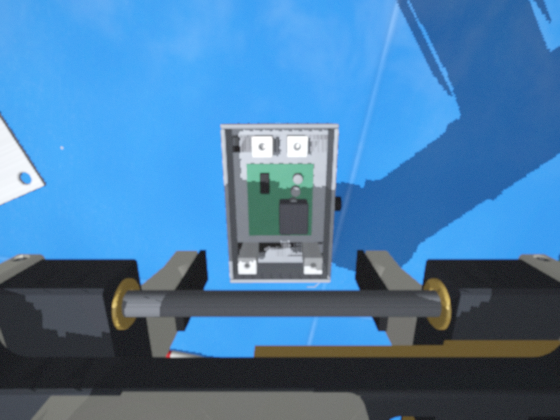

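The wrist view shows the narrow pair at about (262,146) and (297,146), and the wide pair at about (247,265) and (313,266). I'll refine these from local image features.

```bash
python3 - <<'E'
from h import *
c=cam('wrist'); g=cv2.cvtColor(c['pixels'],cv2.COLOR_RGB2GRAY)
np.savez('w1.npz',pixels=c['pixels'],range_z=c['range_z'],M=c['M'])
seed=dict(t0=(313,265),t1=(247,265),t2=(297,146),t3=(262,146))
out=[]
for k,(u,v) in seed.items():
    p=g[v-5:v+6,u-5:u+6].astype(float)
    w=np.clip(np.percentile(p,75)-p-25,0,None)
    yy,xx=np.mgrid[v-5:v+6,u-5:u+6]; a=(w*xx).sum()/w.sum(),(w*yy).sum()/w.sum()
    q=world(c,*a,.045); out.append(q[:2]); print(k,np.round(a,2),q.round(4))
    print(p.astype(int)[1:-1,1:-1])
print(fit2(PC,np.array(out)))
P=cloud(c); m=(abs(P[...,2]-.045)<.004); m[:100]=0;m[300:]=0;m[:,:215]=0;m[:,345:]=0
print(cv2.minAreaRect(P[m][:,:2].astype(np.float32)),np.median(P[m][:,2]))
E
```

```text
t0 [313.17 263.76] [0.5387 0.3103 0.045 ]
[[174 175 173 172 172 173 174 176 176]
 [174 171 165 160 159 160 168 174 175]
 [170 160 147 137 135 139 155 168 176]
 [167 151 131 121 120 127 142 160 173]
 [179 160 133 123 121 120 137 157 172]
 [213 189 156 139 135 139 151 163 172]
 [237 218 195 180 175 180 178 173 175]
 [248 237 226 217 215 212 202 187 178]
 [253 250 245 242 241 237 229 213 195]]
t1 [246.57 263.35] [0.5507 0.243  0.045 ]
[[189 186 180 175 177 183 204 218 212]
 [222 213 195 176 175 188 220 242 241]
 [242 223 193 164 162 179 218 245 253]
 [238 210 166 135 133 157 202 236 252]
 [232 197 148 121 123 142 183 225 249]
 [234 201 159 133 132 149 189 228 250]
 [241 219 194 171 168 186 214 240 254]
 [249 239 225 214 210 221 238 250 254]
 [253 250 245 241 241 246 252 254 254]]
t2 [296.31 147.4 ] [0.427  0.2701 0.045 ]
[[255 255 254 249 249 254 255 255 255]
 [255 248 230 224 238 248 249 254 255]
 [252 227 210 224 248 253 241 240 255]
 [240 210 203 236 255 254 231 225 250]
 [233 202 201 236 255 249 219 216 247]
 [233 196 190 220 237 222 198 216 250]
 [241 204 179 187 194 185 196 230 255]
 [254 229 200 186 186 197 224 249 255]
 [255 252 234 225 225 235 250 255 255]]
t3 [260.59 146.54] [0.4322 0.2381 0.045 ]
[[255 255 255 251 251 255 255 255 255]
 [255 247 226 214 214 230 250 255 255]
 [247 216 190 185 197 224 246 255 255]
 [228 185 165 178 199 235 254 255 255]
 [219 170 153 171 200 239 255 255 255]
 [223 175 144 161 199 232 249 254 255]
 [234 195 159 155 185 211 229 246 255]
 [251 225 199 180 184 205 230 252 255]
 [255 252 236 224 223 235 252 255 255]]
(np.float64(10.87497236722381), array([0.48714986, 0.26537162]), array([0.0010037 , 0.00181944, 0.00186251, 0.00096971]))
((0.4881901741027832, 0.26635655760765076), (0.1598224937915802, 0.1061243787407875), 10.664814949035645) 0.044655876684675355
```

```bash
python3 - <<'E'
from h import *
plan([.517,-.078,.15],-57.4)
E
```

```text
travel [ 0.0638 -0.692   0.0231] dr [ 0.     -0.     -0.3113] dist 0.348
```

>>> jog_arm(travel=[[0.01, -0.1, 0], [0.02, -0.2, 0], [0.03, -0.3, 0], [0.04, -0.4, 0.01], [0.05, -0.5, 0.01], [0.06, -0.6, 0.02], [0.064, -0.692, 0.023], [0.064, -0.692, 0.023], [0.064, -0.692, 0.023], [0.064, -0.692, 0.023]], dr=[[0, 0, -0.029], [0, 0, -0.058], [0, 0, -0.087], [0, 0, -0.116], [0, 0, -0.145], [0, 0, -0.174], [0, 0, -0.203], [0, 0, -0.232], [0, 0, -0.261], [0, 0, -0.29]], claw=[1, 1, 1, 1, 1, 1, 1, 1, 1, 1])

```text
time_s: 5.85
tcp_pos: [0.5169, -0.0784, 0.15]
eef_rot: [180.0, -0.0, -64.8]
contact_force: [-0.6, 1.1, -0.2]
gripper_width: 0.0879
gripper_force: 0.0
```

>>> jog_arm(travel=[[0, 0, 0], [0, 0, 0], [0, 0, 0], [0, 0, 0], [0, 0, 0], [0, 0, 0], [0, 0, 0], [0, 0, 0], [0, 0, 0], [0, 0, 0]], dr=[[0, 0, -0.0213], [0, 0, -0.0213], [0, 0, -0.0213], [0, 0, -0.0213], [0, 0, -0.0213], [0, 0, -0.0213], [0, 0, -0.0213], [0, 0, -0.0213], [0, 0, -0.0213], [0, 0, -0.0213]], claw=[1, 1, 1, 1, 1, 1, 1, 1, 1, 1])

```text
time_s: 7.1
tcp_pos: [0.5169, -0.0781, 0.1501]
eef_rot: [-180.0, 0.0, -57.4]
contact_force: [-0.7, 0.1, -0.3]
gripper_width: 0.0878
gripper_force: 0.0
```

```bash
python3 - <<'E'
from h import *
s=r.get_state();print(s['tcp_pos'],s['eef_rot'],s['joints'].round(1),s['time_s'])
c=cam('wrist'); save(c,'w2.png')
t=r.tip_of('cover_hole0','wrist'); 
for k in t: print(np.round(k['at'],1),round(k['conf'],2),world(c,*k['at'],.002).round(4))
P=cloud(c)
m=(P[...,2]>.025)&(P[...,2]<.055)&(np.hypot(P[...,0]-.518,P[...,1]+.078)<.08); print('bar',m.sum(),cv2.minAreaRect(P[m][:,:2].astype(np.float32)),np.median(P[m][:,2]))
hsv=cv2.cvtColor(c['pixels'],cv2.COLOR_RGB2HSV)
m=(hsv[...,1]<60)&(hsv[...,2]>130)&(abs(P[...,2]-.003)<.006)&(np.hypot(P[...,0]-.518,P[...,1]+.078)<.11)
print('plate',m.sum(),cv2.minAreaRect(P[m][:,:2].astype(np.float32)))
E
```

```text
[ 0.51687876 -0.07805592  0.15006968] [-1.79999348e+02  6.42235890e-05 -5.74225901e+01] [ 12.9  10.  -24.6  -0.  -55.4  19.6] 7.1
[262.6 144.3] 0.72 [ 0.565  -0.1179  0.002 ]
[248.3 251. ] 0.7 [ 0.5172 -0.009   0.002 ]
[312.2 251. ] 0.57 [ 0.4565 -0.0478  0.002 ]
bar 903 ((0.5190065503120422, -0.07834896445274353), (0.009852603077888489, 0.07900667190551758), 32.71794891357422) 0.041495797838095316
plate 11035 ((0.5191574692726135, -0.07780364155769348), (0.09767630696296692, 0.1503889560699463), 32.53068161010742)
```

View pics/w2.png

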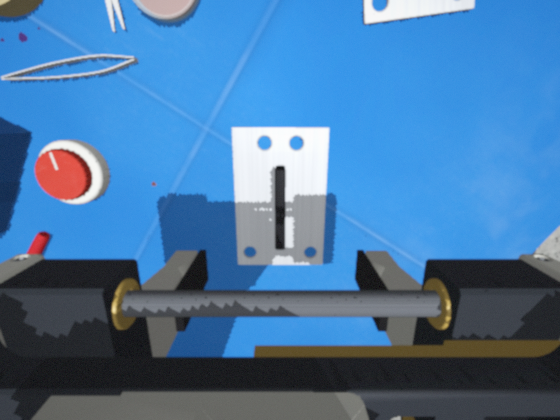

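The cover is confirmed: narrow pair at (264,143) and (296,143), wide pair at (249,252) and (311,252), and bar and plate agree on its centre. Descending to grip.

>>> jog_arm(travel=[[0.0024, -0.0034, 0.06], [0.0024, -0.0034, 0.12], [0.0024, -0.0034, 0.17], [0.0024, -0.0034, 0.21], [0.0024, -0.0034, 0.24], [0.0024, -0.0034, 0.26], [0.0024, -0.0034, 0.27], [0.0024, -0.0034, 0.27], [0.0024, -0.0034, 0.27], [0.0024, -0.0034, 0.27]], dr=[[0, 0, 0], [0, 0, 0], [0, 0, 0], [0, 0, 0], [0, 0, 0], [0, 0, 0], [0, 0, 0], [0, 0, 0], [0, 0, 0], [0, 0, 0]], claw=[1, 1, 1, 1, 1, 1, 1, 1, 1, 1], newtons=40)

```text
time_s: 8.45
tcp_pos: [0.5193, -0.0781, 0.0156]
eef_rot: [-179.9, -0.0, -57.4]
contact_force: [1.0, 0.4, -0.5]
gripper_width: 0.0876
gripper_force: 0.0
```

>>> jog_arm(travel=[[0, 0, 0], [0, 0, 0], [0, 0, 0], [0, 0, 0], [0, 0, 0], [0, 0, 0], [0, 0, 0], [0, 0, 0], [0, 0, 0], [0, 0, 0]], dr=[[0, 0, 0], [0, 0, 0], [0, 0, 0], [0, 0, 0], [0, 0, 0], [0, 0, 0], [0, 0, 0], [0, 0, 0], [0, 0, 0], [0, 0, 0]], claw=[0, 0, 0, 0, 0, 0, 0, 0, 0, 0], newtons=40)

```text
time_s: 9.7
tcp_pos: [0.5189, -0.0782, 0.0151]
eef_rot: [180.0, -0.0, -57.4]
contact_force: [-1.2, 0.2, -0.2]
gripper_width: 0.0096
gripper_force: 40.0
```

>>> jog_arm(travel=[[0, 0, -0.06], [0, 0, -0.14], [0, 0, -0.2], [-0.06, -0.03, -0.23], [-0.14, -0.075, -0.23], [-0.22, -0.115, -0.23], [-0.3, -0.155, -0.23], [-0.38, -0.195, -0.23], [-0.46, -0.235, -0.23], [-0.54, -0.28, -0.23]], dr=[[0, 0, 0], [0, 0, 0], [0, 0, 0.02], [0, 0, 0.042], [0, 0, 0.066], [0, 0, 0.09], [0, 0, 0.114], [0, 0, 0.138], [0, 0, 0.162], [0, 0, 0.186]], claw=[0, 0, 0, 0, 0, 0, 0, 0, 0, 0], newtons=40)

```text
time_s: 10.95
tcp_pos: [0.4908, 0.226, 0.1298]
eef_rot: [180.0, -0.0, -124.7]
contact_force: [0.6, -0.5, -1.3]
gripper_width: 0.0093
gripper_force: 40.0
```

```bash
python3 - <<'E'
from h import *
s=r.get_state();print(s['tcp_pos'],s['eef_rot'],s['gripper_force'],s['gripper_width'])
plan([.4875,.266,.13],-169.3)
E
```

```text
[0.4907604  0.22601173 0.12979774] [ 1.79979179e+02 -2.81741707e-02 -1.24662334e+02] 39.99387860298157 0.00931125670685543
travel [-0.0621  0.0508 -0.0004] dr [ 0.00e+00 -1.00e-04  1.24e-01] dist 0.04
```

>>> jog_arm(travel=[[-0.03, 0.025, 0], [-0.05, 0.04, 0], [-0.062, 0.051, 0], [-0.062, 0.051, 0], [-0.062, 0.051, 0], [-0.062, 0.051, 0], [-0.062, 0.051, 0], [-0.062, 0.051, 0], [-0.062, 0.051, 0], [-0.062, 0.051, 0]], dr=[[0, 0, 0.024], [0, 0, 0.048], [0, 0, 0.072], [0, 0, 0.094], [0, 0, 0.112], [0, 0, 0.124], [0, 0, 0.124], [0, 0, 0.124], [0, 0, 0.124], [0, 0, 0.124]], claw=[0, 0, 0, 0, 0, 0, 0, 0, 0, 0], newtons=40)

```text
time_s: 12.2
tcp_pos: [0.488, 0.2647, 0.1301]
eef_rot: [180.0, -0.0, -169.0]
contact_force: [0.2, 0.5, -1.7]
gripper_width: 0.0095
gripper_force: 40.0
```

```bash
python3 - <<'E'
from h import *
s=r.get_state();print(s['tcp_pos'],s['eef_rot'],s['gripper_force'],s['time_s'])
c=cam('wrist'); save(c,'w3.png'); P=cloud(c); zp=s['tcp_pos'][2]-.011
q=(np.hypot(P[...,0]-.4875,P[...,1]-.266)<.12)
m=q&(abs(P[...,2]-zp)<.008)
print('plate z',np.median(P[m][:,2]),zp,cv2.minAreaRect(P[m][:,:2].astype(np.float32)))
A=np.c_[P[m][:,:2],np.ones(m.sum())]; co=np.linalg.lstsq(A,P[m][:,2],rcond=None)[0]; print('slope',co[:2].round(4))
for k in r.tip_of('cover_hole0','wrist'): print(np.round(k['at'],1),round(k['conf'],2),world(c,*k['at'],zp).round(4))
E
```

```text
[0.48796246 0.26469733 0.13005261] [ 1.79999545e+02 -2.03575095e-03 -1.68993895e+02] 39.99881029129028 12.2
plate z 0.1188323944638787 0.11905261480965722 ((0.48669174313545227, 0.26360219717025757), (0.1425609439611435, 0.09654762595891953), 10.926685333251953)
slope [ 0.0031 -0.0008]
[308.4 163.7] 0.8 [0.4292 0.268  0.1191]
[252.4 162.4] 0.78 [0.4346 0.2367 0.1191]
[305.4 146.2] 0.51 [0.42   0.2643 0.1191]
```

View pics/w3.png

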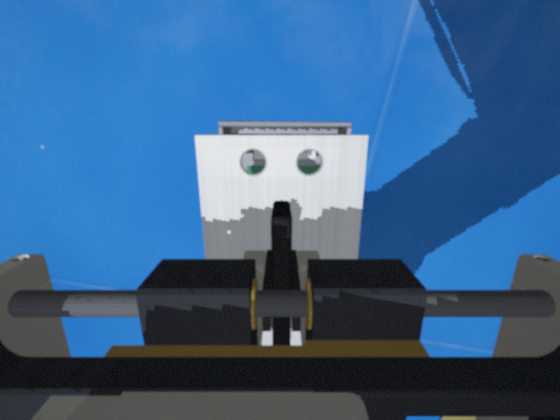

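The view shows the plate held level with its narrow holes at (253,162) and (309,162). Next, correct the position and yaw, then lower it.

```bash
python3 - <<'E'
from h import *
plan([.488,.2663,.0735],-169.3)
E
```

```text
travel [-0.0006  0.003   0.1132] dr [0.     0.     0.0008] dist 0.057
```

>>> jog_arm(travel=[[0, 0.003, 0.02], [0, 0.003, 0.04], [0, 0.003, 0.06], [0, 0.003, 0.08], [0, 0.003, 0.1], [0, 0.003, 0.11], [0, 0.003, 0.113], [0, 0.003, 0.113], [0, 0.003, 0.113], [0, 0.003, 0.113]], dr=[[0, 0, 0.0008], [0, 0, 0.0008], [0, 0, 0.0008], [0, 0, 0.0008], [0, 0, 0.0008], [0, 0, 0.0008], [0, 0, 0.0008], [0, 0, 0.0008], [0, 0, 0.0008], [0, 0, 0.0008]], claw=[0, 0, 0, 0, 0, 0, 0, 0, 0, 0], newtons=40)

```text
time_s: 13.55
tcp_pos: [0.4878, 0.2663, 0.0738]
eef_rot: [180.0, 0.0, -169.3]
contact_force: [0.8, 0.8, -2.0]
gripper_width: 0.0094
gripper_force: 40.0
```

```bash
python3 - <<'E'
from h import *
for i in range(4): 
    s=r.get_state();print(s['tcp_pos'],s['eef_rot'],s['contact_force'],s['time_s']); c=cam('wrist')
t=cam('top'); save(c,'w4.png')
a=cv2.resize(c['pixels'][130:215,195:370],None,fx=4,fy=4,interpolation=cv2.INTER_CUBIC)
b=cv2.resize(t['pixels'][205:295,105:195],None,fx=2.6,fy=2.6,interpolation=cv2.INTER_CUBIC)
im=np.zeros((a.shape[0]+b.shape[0],a.shape[1],3),np.uint8); im[:a.shape[0]]=a; im[a.shape[0]:,:b.shape[1]]=b
cv2.imwrite('pics/w4c.png',im[...,::-1]); print(im.shape)
E
```

```text
[0.48782756 0.26634948 0.07384873] [ 1.79981696e+02  2.56647919e-02 -1.69301495e+02] [ 0.77335439  0.84297031 -1.98140286] 13.55
[0.48780131 0.26630493 0.07382168] [ 1.79984194e+02  2.21760788e-02 -1.69304539e+02] [ 0.63376244 -0.03599516 -2.82027185] 13.6
[0.48774476 0.26630951 0.07377814] [ 1.79987599e+02  1.64964799e-02 -1.69300811e+02] [-0.92910172  0.55361712 -3.30112037] 13.65
[0.48776173 0.26627546 0.07373049] [ 1.79988634e+02  1.42244196e-02 -1.69305801e+02] [ 0.58791506  0.20937777 -2.11193238] 13.7
(574, 700, 3)
```

View pics/w4c.png

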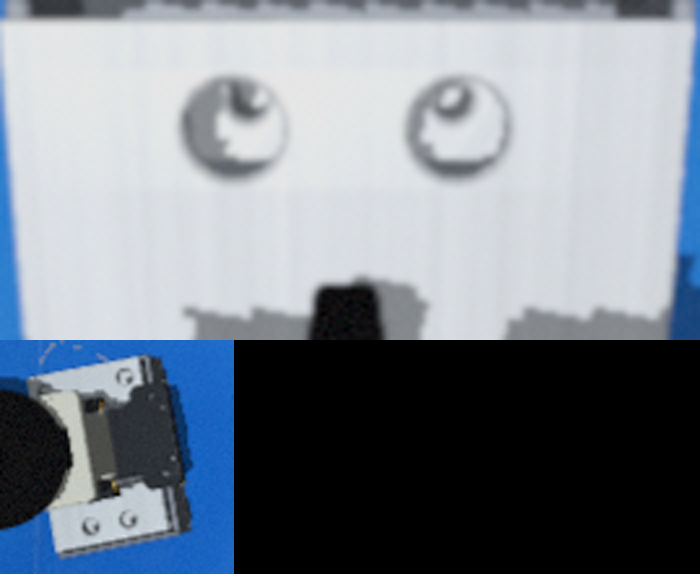

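In the wrist crop the threads sit high in the plate holes: left hole (235,128) with thread (247,98), right hole (460,127) with thread (453,95). I'll convert that to an offset, allowing for parallax.

```bash
python3 - <<'E'
from h import *
s=r.get_state(); c=cam('wrist'); f=lambda x,y:((x+.5)/4-.5+195,(y+.5)/4-.5+130)
zt=s['tcp_pos'][2]-.0112
A=R.from_euler('xyz',s['eef_rot'],degrees=True).as_matrix()
P=cloud(c); m=(np.hypot(P[...,0]-.488,P[...,1]-.266)<.12)&(abs(P[...,2]-zt)<.006); print('plate top',np.median(P[m][:,2]),zt)
for h,t in [((235,128),(247,98)),((460,127),(453,95))]:
    H=world(c,*f(*h),zt);T=world(c,*f(*t),.045); d=A.T@(T-H); print(H.round(4),T.round(4),'tool-frame offset mm',(d*1000).round(2), 'hole in tool',(A.T@(H-s['tcp_pos'])*1000).round(1))
t=cam('top'); b=cv2.resize(t['pixels'][210:285,110:180],None,fx=8,fy=8,interpolation=cv2.INTER_CUBIC); cv2.imwrite('pics/t5.png',b[...,::-1])
E
```

```text
plate top 0.06241948724998819 0.06244361611907333
[0.4337 0.239  0.0624] [0.4314 0.2389 0.045 ] tool-frame offset mm [ 2.28  0.36 17.44] hole in tool [ 58.2 -16.7  11.2]
[0.4276 0.2703 0.0624] [0.425  0.2703 0.045 ] tool-frame offset mm [ 2.6   0.43 17.44] hole in tool [58.3 15.2 11.2]
```

View pics/t5.png

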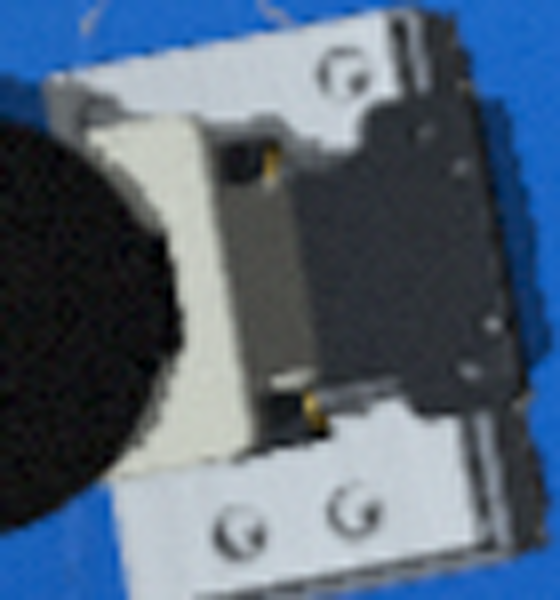

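>>> jog_arm(travel=[[0.0015, 0.0003, 0], [0.003, 0.0006, 0], [0.0046, 0.0008, 0.0], [0.0046, 0.0008, 0.0], [0.0046, 0.0008, 0.0], [0.0046, 0.0008, 0.0], [0.0046, 0.0008, 0.0], [0.0046, 0.0008, 0.0], [0.0046, 0.0008, 0.0], [0.0046, 0.0008, 0.0]], dr=[[0, 0, 0], [0, 0, 0], [0, 0, 0], [0, 0, 0], [0, 0, 0], [0, 0, 0], [0, 0, 0], [0, 0, 0], [0, 0, 0], [0, 0, 0]], claw=[0, 0, 0, 0, 0, 0, 0, 0, 0, 0], newtons=40)

```text
time_s: 15.15
tcp_pos: [0.4854, 0.2662, 0.0736]
eef_rot: [180.0, 0.0, -169.3]
contact_force: [-0.1, -0.3, -2.3]
gripper_width: 0.0098
gripper_force: 40.0
```

```bash
python3 - <<'E'
from h import *
s=r.get_state();print(s['tcp_pos'],s['eef_rot'],s['time_s']); c=cam('wrist')
a=cv2.resize(c['pixels'][120:200,200:365],None,fx=4.8,fy=4.8,interpolation=cv2.INTER_CUBIC); cv2.imwrite('pics/w6.png',a[...,::-1])
g=cv2.cvtColor(c['pixels'],cv2.COLOR_RGB2GRAY); print([ (v,int(np.mean(g[v,270:290])), c['pixels'][v,280].tolist()) for v in range(112,142)])
E
```

```text
[0.48536785 0.26619988 0.07357446] [ 1.79998471e+02  1.83322312e-03 -1.69304843e+02] 15.15
[(112, 110, [43, 123, 203]), (113, 110, [44, 124, 203]), (114, 110, [45, 125, 203]), (115, 110, [47, 125, 204]), (116, 109, [48, 124, 204]), (117, 110, [45, 124, 203]), (118, 109, [45, 124, 204]), (119, 109, [45, 124, 203]), (120, 109, [45, 125, 204]), (121, 109, [46, 124, 204]), (122, 109, [46, 125, 203]), (123, 105, [43, 117, 195]), (124, 98, [51, 102, 169]), (125, 95, [77, 95, 125]), (126, 122, [116, 123, 132]), (127, 149, [144, 149, 159]), (128, 160, [154, 160, 171]), (129, 161, [156, 162, 172]), (130, 154, [148, 154, 166]), (131, 138, [134, 140, 151]), (132, 118, [110, 117, 125]), (133, 118, [108, 111, 119]), (134, 153, [140, 146, 151]), (135, 198, [190, 195, 199]), (136, 221, [217, 222, 224]), (137, 226, [224, 228, 231]), (138, 226, [223, 228, 230]), (139, 226, [222, 227, 229]), (140, 226, [223, 227, 230]), (141, 226, [223, 227, 231])]
```

View pics/w6.png

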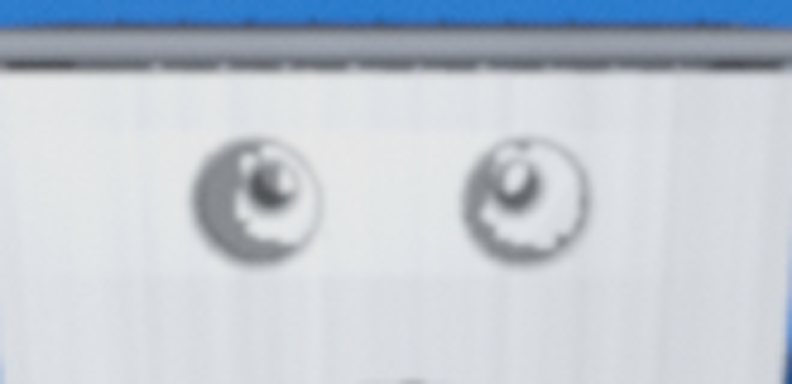

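The threads now show fully at (271,184) and (516,185), inside holes centred at (257,203) and (526,203).

```bash
python3 - <<'E'
from h import *
s=r.get_state(); c=cam('wrist'); f=lambda x,y:((x+.5)/4.8-.5+200,(y+.5)/4.8-.5+120)
zt=s['tcp_pos'][2]-.0112; A=R.from_euler('xyz',s['eef_rot'],degrees=True).as_matrix()
for h,t in [((257,203),(271,184)),((526,203),(516,185))]:
    H=world(c,*f(*h),zt);T=world(c,*f(*t),.045); print(H.round(4),T.round(4),'off mm',((A.T@(T-H))*1000).round(2))
H=world(c,280,133.8,zt);T=world(c,280,125.6,.045);print('rim beyond plate edge mm',((A.T@(T-H))*1000).round(2))
E
```

```text
[0.4315 0.2388 0.0624] [0.4313 0.239  0.045 ] off mm [ 0.09  0.25 17.37]
[0.4256 0.2701 0.0624] [0.4256 0.2703 0.045 ] off mm [-0.03  0.26 17.37]
rim beyond plate edge mm [ 4.01 -0.07 17.37]
```

```bash
python3 -c "
from plant import r
print(r.close_job())"
```

```text
the job is handed in; nothing more can be done
None
```

The job is handed in: the matching cover is gripped and held level about 13 mm above the housing. The wrist camera puts the narrow-pair holes within about 0.3 mm of their threads. The gripper hides the wide pair from that camera, so I inferred its alignment from the plate's angle (about 0.5 mm), and the judge's verdict was not shown.

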